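Push the rejected lamp driver out of a tight row onto the test pad

ROBOT

A 7-joint arm with a two-finger parallel gripper is mounted at the origin on the work surface. World frame = base frame: x ahead of the robot, y to its left, z up, the work surface at z = 0. Lengths are in m, angles in rad, forces in N, time in s.
With the tool pointing down it reaches from about 0.425 to 0.875 m from the base axis. Payload 9.9 kg.
Tool frame: the origin (TCP) lies between the finger pads; the fingertips stand 17 mm ahead of it and the grasp point (between the pads) lies 2 mm behind it; z points along the fingers, y is the direction in which the jaws open and shut (so a half turn about z gives the same grasp; the last joint's range is limited). The gripper opens to 85 mm and grips with 20 to 120 N. Pads are 22 mm wide; open, the fingers measure 114 mm over their backs; the gripper's body (76 mm by 85 mm) begins 54 mm behind the grasp point. The pads swing forward as they close: fully open they stand 13 mm farther back than shut.
Start: joints at [-1.399, 0.576, 0.025, 1.437, -0.015, 1.129, -0.057], TCP at [0.171, 0.653, 0.248] pointing down, gripper open.
Joint ranges: [-2.76, 2.76], [-0.34, 2.15], [-1.52, 1.57], [0.19, 2.46], [-1.09, 4.23], [0.17, 1.99], [-2.82, 2.82]. Speed limits (rad/s): [2.22, 2.22, 3.01, 3.01, 3.14, 3.14, 3.14].

INTERFACE

Orientations are given as a unit quaternion [x, y, z, w].
In Python, from bench import bot, viewer gives the robot as it stands. The module is installed in compiled form; this text tells all that it offers.
- The arm moves only by the tool apply_moves, never from a script. Its argument "commands" is a list of rows, each a list of 3 entries, a list of its own where there are three numbers: the opening, from -1 (shut) to 1 (fully open), then the shift along the tool's x, y, z in m, then the turn, a rotation vector about the tool's x, y, z in degrees. In form: [[hand, [dx, dy, dz], [rx, ry, rz]], ...]. A call has 1 to 20 rows; each row shifts and turns the commanded pose from where the row before left it, along the tool's axes as they then stand; what a row does not reach is not made up. A row lasts 1/10 s, in which the tool goes at most 50 mm and 8.59 degrees, less where a joint would pass 70% of its speed; a pose out of reach is approached as far as the arm can. A call is refused whole if a number of a shift passes 0.05 or a number of a turn 8.59, either way. A call with a gripper value outside its range is refused whole. The fingers move at their own pace and stop on an object; "squeeze" is the grip in N (left out, the last holds). Time passes only in rows, so rows that do not move let the fingers close. It gives the time, the measured TCP pose, the force and the opening at its end, in the units of the state.
- bot.read_state(): the state, without advancing time (a new reading comes with each control period).
- viewer.read_camera(name): name is "scene" or "side" or "wrist"; returns a dict with "pixels" (400x640x3 uint8, red, green, blue), "range_z" (400x640 float32, m along the optical axis (not along the pixel's ray), 0 where there is no reading), "vertical_fov" (degrees; the focal length in pixels is half the picture's height over the tangent of half this angle, whatever the lens; pixels are square), "cx", "cy" (the principal point, pixels), "k1" (the pictures are not rectified: a ray, as slopes to the right and down, at radius r is drawn at 1 + k1 r^2 times it, then the intrinsics apply), "R" (3x3) and "t" (3): a world point X has camera coordinates R X + t; the wrist camera has in their place "hand_eye" (4x4, takes a point from camera to tool coordinates, whose origin is the TCP and whose axes are the flange's). Camera axes: x right, y down, z forward; pixel columns grow to the right and rows downward; lengths in m; the calibration is good to about 2 mm. A picture is of the moment at which its call begins: read the wrist's pose just before it.
- bot.sign_off(): hands the job in, once; it reports no verdict.
The state is a dict: "time": time; "joints": joint angles; "qvel": joint speeds; "joint_efforts": joint torques, N m; "eef_pos": TCP position; "orientation": TCP orientation; "wrist_force": force on the tool from outside, world axes, zero at the start; "ft_torque": the same for the moment, N m; "grip_width": finger opening in m.
Only numpy, scipy, OpenCV 4.12 (cv2) and the standard library are available. Lean on these libraries where they do the work, as an engineer would, in place of code of your own. Each camera call takes 0.05 s, during which the arm holds its last target. There are 200 camera calls.

TASK

On the metal plate, bring the blue shuttle opposite the lamp driver with the orange label. Then push that driver straight out of the touching row, flat on the plate and without shifting its neighbours, into the shuttle until it meets the rubber pad, and keep it pressed there gently at about 10 newtons for a second (never as much as 20) so that the contact test registers. Leave it resting in the shuttle, let go of everything, and leave the other things on the bench alone.

Things in the scene. Friction and masses are not known exactly. Their poses are not given: they have to be found in the camera images.
- plate: Fixed aluminium plate, 300 x 400 mm, 8 mm thick, red side strips, lying on the bench. Its frame lies on the bench under it: x points from the row of drivers to the shuttle (the pushing direction), y along the row and along the shuttle's rails, z up. The plate reaches from x = -170 to +130 mm; its top is at z = 8 mm. The drivers' centres start near x = -80 mm.
- marked_mid (a point): Centre (half-way up) of the lamp driver to push out: white box with an ORANGE top label, 70 mm long (x, as the plate's x), 44 mm wide (y), 26 mm high, about 100 to 200 g, loose on the plate. One of four equal drivers in a row along the plate's y, long sides touching, so the slot it leaves is 44 mm wide (or it is at an end of the row); its end faces (-x, +x) are free.
- marked: The same driver; origin at the centre of its underside, axes as the centre's.
- shuttle: Blue U-shaped shuttle sliding along the plate's y on two rails (friction about 3 N, stays where left, can come opposite every driver; parked near the +y end). Origin: on the plate's top, mid-mouth; axes as the plate's. The open mouth faces the row (-x). Two guide walls 21 mm high with flared tips, x = -8 to +85 mm, leave a 50 mm wide channel; no floor: a driver slides in on the plate.
- block_face (a point): Centre of the front face (towards the row) of the shuttle's rear block, 85 mm from the mouth, 12 mm over the plate; the block is 44 mm deep, its top 28 mm over the plate. Before it in the channel a black rubber pad 40 mm wide faces the row; the pad's face stands 61 to 77 mm from the mouth, set differently every time and not measured: find it by feel. It gives about 1 mm per 5 N and springs back.
- shuttle_grip (a point): Grip point of the shuttle's upright yellow fin, 12 mm thick along the plate's y, 30 mm long along x; its top is 70 mm over the plate, this point 55 mm over the plate; 105 mm from the mouth along +x, on the channel's centre line.
- plain_a: Neighbouring lamp driver with a GREY top label, same size as the orange one, loose; must stay where it is. Origin at the centre of its underside.
- plain_b: Neighbouring lamp driver with a GREY top label, same size as the orange one, loose; must stay where it is. Origin at the centre of its underside.
- plain_c: Neighbouring lamp driver with a GREY top label, same size as the orange one, loose; must stay where it is. Origin at the centre of its underside.
- jar: Bystander: jar, 52 mm across, 70 mm high, on the bench on the +y side.
- screwdriver: Bystander: screwdriver lying on the bench on the -y side.
- partsbin: Bystander: open black parts bin, 120 x 90 x 50 mm, on the bench on the -y side.
Things that resemble listed ones, but are neither listed nor needed, are in the scene too. Leave any brown or purple look-alike of the marked alone.

How it is judged:
On the way:
1. the orange driver, inside the shuttle's channel, is pressed on the pad with 2.5 to 16 N for half a second (contact force between marked and shuttle between 2.5 and 16 N and x of marked_mid in the frame of shuttle above 0.022 m), for 0.5 s.
At the end, for the whole second after the job is handed in: The orange driver lies flat and still on the plate inside the shuttle's channel (centre 20 to 50 mm in from the mouth, within 6 mm of the centre line, lined up within 0.12 rad, tilt under 0.1 rad), released; the three grey drivers are within 6 mm of where they started (x of marked_mid in the frame of shuttle between 0.02 and 0.05 m and y of marked_mid in the frame of shuttle between -0.006 and 0.006 m and angle between marked's own z axis and vertical below 0.1 rad and angle between the x axis of marked and the x axis of shuttle, either way round below 0.12 rad and z of marked_mid in the frame of plate below 0.026 m and linear speed of marked below 0.01 m/s and distance of each of plain_a, plain_b, plain_c from where it was at the start of the episode below 0.006 m); the robot touches nothing.
It fails at once if a grey driver is shifted by more than 6 mm (distance of any of plain_a, plain_b, plain_c from where it was at the start of the episode above 0.006 m).
It fails at once if the orange driver presses on the shuttle or its pad with 20 N or more (contact force between marked and shuttle above 20 N).
It fails at once if the orange driver is lifted off the plate by more than 10 mm (height (world z) of marked_mid above 0.031 m).
It fails at once if a bystander on the bench is shifted by more than 15 mm (distance of any of jar, screwdriver, partsbin from where it was at the start of the episode above 0.015 m).
It also fails if it takes over 64 s, if anything falls off the work surface, if the arm or the gripper's body presses on something with over 40 N, if the wrist force passes 120 N, or if a joint passes its speed limit or range.

## Working session

There is one attempt and no reset: what is moved stays moved. The work goes in short steps, Python scripts to look and compute and a tool call to move; the robot and the scene stay as the last step left them, time stands still between calls to the robot, and variables do not carry over. Pictures are saved under pics/ and viewed, about 8 in all and at most 12, crops included, and the job is handed in when it is done.

Besides the shell and the picture viewer there is one more tool, called after ">>>" as name(argument=value, ...) on one line, values as JSON. apply_moves: Moves the arm, as the interface text tells. Its arguments: {"type":"object","properties":{"commands":{"type":"array"},"squeeze":{"type":"number"}},"required":["commands"]}

```bash
mkdir -p pics
cat > h.py <<'E'
import numpy as np, cv2
from bench import bot, viewer
from scipy.spatial.transform import Rotation as Ro
def cam(n):
    s=bot.read_state(); c=viewer.read_camera(n)
    if 'R' not in c:
        T=np.eye(4);T[:3,:3]=Ro.from_quat(s['orientation']).as_matrix();T[:3,3]=s['eef_pos']
        M=T@np.array(c['hand_eye']); c['Rw'],c['tw']=M[:3,:3],M[:3,3]
    else:
        c['Rw']=np.array(c['R']).T; c['tw']=-c['Rw']@np.array(c['t'])
    h,w=c['pixels'].shape[:2]; f=h/2/np.tan(np.radians(c['vertical_fov'])/2)
    c['K']=np.array([[f,0,c['cx']],[0,f,c['cy']],[0,0,1.]]); return c
def save(c,n): cv2.imwrite('pics/'+n,c['pixels'][:,:,::-1])
def slopes(c,uv):
    uv=np.atleast_2d(uv).astype(float); d=(uv-[c['K'][0,2],c['K'][1,2]])/c['K'][0,0]; p=d.copy()
    for _ in range(20): p=d/(1+c['k1']*(p**2).sum(1,keepdims=True))
    return np.c_[p,np.ones(len(p))]
def onplane(c,uv,z):
    r=slopes(c,uv)@c['Rw'].T; return c['tw']+r*((z-c['tw'][2])/r[:,2:])
def bydepth(c,uv):
    uv=np.atleast_2d(uv).astype(int); d=c['range_z'][uv[:,1],uv[:,0]]
    return (slopes(c,uv)*d[:,None])@c['Rw'].T+c['tw']
E
python3 - <<'E'
from h import *
for n in('scene','side'):
    c=cam(n); save(c,n+'0.png'); print(n,c['tw'],c['vertical_fov'],c['k1'])
s=bot.read_state(); print(s)
E
```

```text
scene [1.01148392 0.50962021 0.96767057] 46.37308236722574 -0.10526244705891985
side [0.42544944 0.71225483 0.87897593] 50.496948925301126 -0.055675567353288234
{'time': 0.1, 'joints': array([-1.39879948,  0.57642734,  0.02483272,  1.43780018, -0.01500552,
        1.12899246, -0.05650789]), 'qvel': array([-0.00084755, -0.0013638 , -0.00097378, -0.00486896,  0.00030781,
        0.00085588, -0.00023421]), 'joint_efforts': array([ 5.64576316e-03, -7.67305398e+01,  2.25711197e+00, -2.86607641e+01,
        1.56844198e-02,  8.57821607e-03, -4.18994171e-05]), 'eef_pos': array([0.17067444, 0.65268767, 0.24755085]), 'orientation': array([ 1.27532704e-01,  9.91834104e-01, -7.18859444e-04, -6.22752667e-05]), 'wrist_force': array([ 0.03584341, -1.2794839 ,  0.04342167]), 'ft_torque': array([ 0.03754364, -0.04261324,  0.01944757]), 'grip_width': 0.08547556447982017}
```

View pics/scene0.png

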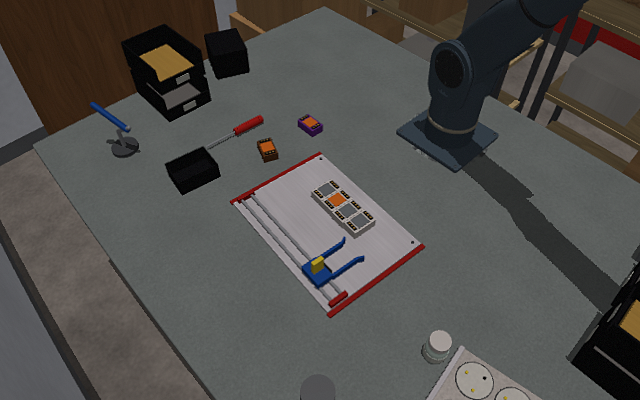

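View pics/side0.png

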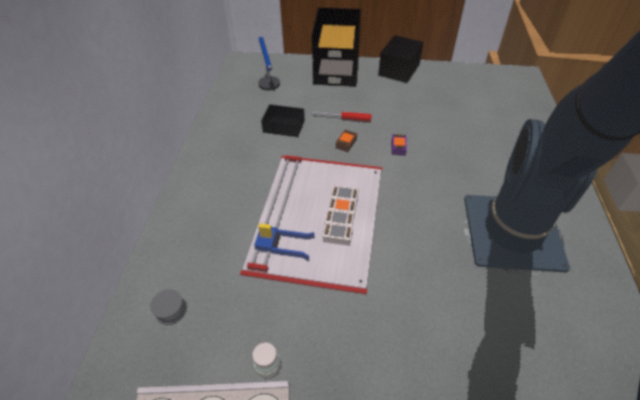

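The scene picture shows the row with orange at (338,200), second from the far end. The shuttle is at (318,268) with its fin at (318,263), and the red strips are at about (275,180) and (375,280). The side picture agrees: orange at (343,205), fin at (265,231). Next I measure these.

```bash
cat > m.py <<'E'
from h import *
def blobs(m,amin):
    n,l,st,ce=cv2.connectedComponentsWithStats(m.astype(np.uint8)); return [(st[i,4],ce[i],l==i) for i in range(1,n) if st[i,4]>=amin]
def hsv(c): return [x.astype(int) for x in cv2.split(cv2.cvtColor(c['pixels'],cv2.COLOR_RGB2HSV))]
E
python3 - <<'E'
from m import *
np.set_printoptions(precision=4,suppress=True)
for n in('scene','side'):
    c=cam(n);h,s,v=hsv(c);print(n)
    for name,m,z,a in(('red',((h<6)|(h>174))&(s>150)&(v>90),.010,40),('orange',(h>7)&(h<18)&(s>150)&(v>120),.034,20),('yellow',(h>20)&(h<33)&(s>140)&(v>90),.078,20),('blue',(h>105)&(h<122)&(s>140)&(v>60),.03,60)):
        for A,ce,mk in blobs(m,a):
            if not(100<ce[1]<310 and 200<ce[0]<440): continue
            ys,xs=np.nonzero(mk);P=onplane(c,np.c_[xs,ys],z);D=bydepth(c,np.c_[xs,ys])
            r=cv2.minAreaRect(P[:,:2].astype(np.float32)*1000)
            print(name,A,ce.round(1),'plane',P.mean(0)[:2],'depth',np.median(D,0),'zmax',np.percentile(D[:,2],[5,95]),'rect',np.round(r[0],1),np.round(r[1],1),round(r[2],1))
E
```

```text
scene
red 181 [248.4 123.4] plane [ 0.4255 -0.4427] depth [ 0.4336 -0.43    0.0229] zmax [0.016  0.0289] rect [ 426.1 -442.3] [ 25.8 101.5] 86.5
red 313 [274.1 177.6] plane [ 0.5083 -0.2126] depth [ 0.5124 -0.2128  0.0065] zmax [0.0021 0.0243] rect [ 499.5 -212.2] [ 12.4 302.4] 86.0
red 544 [375.4 280.2] plane [0.5395 0.1988] depth [0.5407 0.1967 0.0057] zmax [0.002  0.0088] rect [533.5 199. ] [ 11.9 302.5] 85.4
red 92 [337.8 297.7] plane [0.6382 0.1708] depth [0.6426 0.1757 0.023 ] zmax [0.0192 0.0261] rect [638.2 170.7] [10.6 48.1] 86.2
orange 79 [309.4 121.7] plane [ 0.3    -0.2999] depth [ 0.2945 -0.3057  0.0273] zmax [0.0241 0.03  ] rect [ 300.  -299.8] [34.3 31. ] 89.3
orange 105 [266.7 146.1] plane [ 0.4612 -0.3042] depth [ 0.4572 -0.3093  0.0268] zmax [0.024 0.03 ] rect [ 461.5 -304.7] [35.4 34.3] 69.7
orange 139 [336.6 199.2] plane [ 0.4519 -0.026 ] depth [ 0.4522 -0.0252  0.0342] zmax [0.0313 0.0374] rect [451.7 -26.2] [33.8 35.5] 85.4
yellow 119 [317.2 263.9] plane [0.6401 0.1039] depth [0.6353 0.0999 0.0731] zmax [0.0436 0.0788] rect [640.2 104.4] [27.3 39.7] 85.4
blue 83
[... 636 characters left out ...]
] [  7.6 296.3] 85.3
orange 108 [346.4 137.1] plane [ 0.4546 -0.3006] depth [ 0.4546 -0.3093  0.0267] zmax [0.0232 0.0294] rect [ 454.5 -300.7] [43.3 36.4] 69.8
orange 67 [399.  141.4] plane [ 0.2936 -0.2951] depth [ 0.2925 -0.3022  0.0269] zmax [0.0242 0.0297] rect [ 293.6 -294.7] [34.6 24.4] 88.9
orange 91 [341.9 204.2] plane [ 0.4504 -0.0256] depth [ 0.4503 -0.0244  0.035 ] zmax [0.0322 0.0373] rect [450.1 -25.7] [27.1 30.2] 83.6
yellow 100 [264.9 229.5] plane [0.6269 0.1092] depth [0.6291 0.1019 0.0694] zmax [0.049  0.0791] rect [627.1 109. ] [21.8 37.1] 15.8
blue 132 [264.  242.3] plane [0.6336 0.1126] depth [0.6323 0.1164 0.0354] zmax [0.0327 0.0382] rect [633.7 112.4] [26.2 38.4] 84.7
```

>>> apply_moves(commands=[[1,[0,0,0],[0,0,-5]],[1,[0,0,0],[0,0,-4.9]],[1,[-0.01,-0.012,-0.003],[0,0,0]],[1,[-0.023,-0.029,-0.003],[0,0,0]],[1,[-0.023,-0.029,-0.003],[0,0,0]],[1,[-0.023,-0.029,-0.003],[0,0,0]],[1,[-0.023,-0.029,-0.003],[0,0,0]],[1,[-0.023,-0.029,-0.003],[0,0,0]],[1,[-0.023,-0.029,-0.003],[0,0,0]],[1,[-0.023,-0.029,-0.003],[0,0,0]],[1,[-0.023,-0.029,-0.003],[0,0,0]],[1,[-0.023,-0.029,-0.003],[0,0,0]],[1,[-0.023,-0.029,-0.003],[0,0,0]],[1,[-0.023,-0.029,-0.003],[0,0,0]],[1,[-0.023,-0.029,-0.003],[0,0,0]],[1,[-0.023,-0.029,-0.003],[0,0,0]],[1,[-0.023,-0.029,-0.003],[0,0,0]],[1,[-0.023,-0.029,-0.003],[0,0,0]],[1,[-0.023,-0.029,-0.003],[0,0,0]],[1,[-0.023,-0.029,-0.003],[0,0,0]]], squeeze=30)

```text
time: 2.2
eef_pos: [0.5287, 0.1139, 0.3027]
orientation: [0.043, 0.999, 0.0, 0.0]
wrist_force: [1.3, 0.7, -0.1]
grip_width: 0.0856
```

>>> apply_moves(commands=[[1,[-0.02,-0.026,0],[0,0,0]],[1,[-0.02,-0.026,0],[0,0,0]],[1,[-0.01,-0.013,0],[0,0,0]],[1,[0,0,0],[0,0,0]],[1,[0,0,0],[0,0,0]]])

```text
time: 2.7
eef_pos: [0.5723, 0.048, 0.3022]
orientation: [0.042, 0.999, 0.0, -0.0]
wrist_force: [-1.2, 0.6, 0.5]
grip_width: 0.085
```

Run:
```python
from m import *
np.set_printoptions(precision=4,suppress=True)
c=cam('wrist');save(c,'w1.png');s=bot.read_state();print(s['eef_pos'],s['orientation'],s['joints'],c['tw'],c['Rw'])
```

```text
[0.5722 0.0488 0.3022] [ 0.0413  0.9991  0.0004 -0.0003] [-0.2785  0.3847  0.1654  1.6315 -0.0694  1.1315  1.3929] [0.5004 0.054  0.428 ] [[ 0.0845  0.9559  0.2811]
 [ 0.9964 -0.0813 -0.0231]
 [ 0.0007  0.2821 -0.9594]]
```

View pics/w1.png

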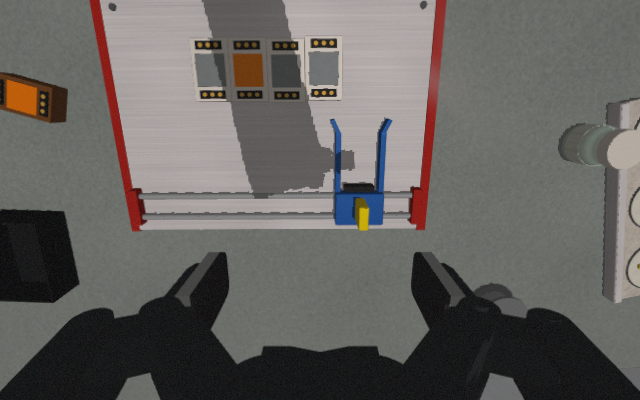

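The wrist picture shows the row at (192–342, 37–102) with orange at (248,69). The shuttle's walls are at x≈336 and 383, the fin's top is near (361,205), and the red strips are on both sides. I measure in the plate frame from this view.

```bash
cat > w.py <<'E'
from m import *
np.set_printoptions(precision=1,suppress=True)
yaw=np.radians(-4.73); A=np.array([[np.cos(yaw),np.sin(yaw)],[-np.sin(yaw),np.cos(yaw)]])
O=np.array([.5364,-.0082])
def pl(P): P=np.atleast_2d(P); return np.c_[(P[:,:2]-O)@A.T,P[:,2]-0.008]*1000
def rect(c,mk,z):
    ys,xs=np.nonzero(mk);P=pl(onplane(c,np.c_[xs,ys],z));r=cv2.minAreaRect(P[:,:2].astype(np.float32))
    return P,np.array(r[0]),np.array(r[1]),r[2]
E
python3 - <<'E'
from w import *
c=cam('wrist');h,s,v=hsv(c)
for name,m,z,a in(('red',((h<6)|(h>174))&(s>150)&(v>60),.010,100),('orange',(h>7)&(h<18)&(s>150)&(v>60),.034,100),('yellow',(h>20)&(h<33)&(s>140)&(v>60),.078,30),('blue',(h>105)&(h<122)&(s>140)&(v>60),.029,60)):
    for ar,ce,mk in blobs(m,a):
        P,C,S,an=rect(c,mk,z); D=pl(bydepth(c,np.argwhere(mk)[:,::-1])); print(name,ar,ce,'mean',P.mean(0),'rect',C,S,round(an,1),'min/max',P.min(0),P.max(0),'depth med',np.median(D,0),D.min(0),D.max(0))
        if name=='red':
            for lo in(-160,-100,-40,20): 
                q=P[(P[:,0]>lo)&(P[:,0]<lo+30)]; print('   strip x',lo,q[:,1].min(),q[:,1].max())
        if name=='yellow':
            T=D[D[:,2]>66]; print('fin top',len(T),T.mean(0),T.min(0),T.max(0))
        if name=='blue':
            for lo in(30,50,70):
                q=np.sort(P[(P[:,0]>lo)&(P[:,0]<lo+6)][:,1]); g=np.argmax(np.diff(q));print('   walls',lo,q[0],q[g],q[g+1],q[-1],'mid',(q[g]+q[g+1])/2)
# row outline from depth
ys,xs=np.mgrid[0:180,150:400];uv=np.c_[xs.ravel(),ys.ravel()];D=pl(bydepth(c,uv));k=(D[:,2]>20)&(D[:,2]<32)&(D[:,0]<-30)
r=cv2.minAreaRect(D[k][:,:2].astype(np.float32));print('row',r)
E
```

```text
red 2190 [115.9 121.5] mean [ -19.2 -205.9    2. ] rect [ -18.4 -201.4] [291.8  22.8] 0.3 min/max [-164.2 -213.2    2. ] [ 127.5 -189.4    2. ] depth med [ -22.2 -208.4   -1.7] [-165.8 -216.8   -4.4] [129.7  59.6 420. ]
   strip x -160 -213.02450552950083 -201.93001287976915
   strip x -100 -212.6773595727571 -201.79939719081116
   strip x -40 -212.7601610101823 -201.32401340865349
   strip x 20 -212.49259001624688 -201.6188545653712
red 587 [437.5  31.5] mean [-129.5  202.5    2. ] rect [-127.3  202.4] [11.1 72.4] 90.0 min/max [-163.5  196.9    2. ] [-91. 208.   2.] depth med [-130.3  203.8   -1.8] [-164.9   59.6   -4.2] [-41.2 209.5 420. ]
   strip x -160 196.87559325455612 207.92230192004504
   strip x -100 197.64116039537345 207.91419678560482Traceback (most recent call last):
  File "<stdin>", line 8, in <module>
    return umr_minimum(a, axis, None, out, keepdims, initial, where)
ValueError: zero-size array to reduction operation minimum which has no identity
```

```bash
cat > meas.py <<'E'
from w import *
c=cam('wrist');h,s,v=hsv(c)
for name,m,z,a in(('orange',(h>7)&(h<18)&(s>150)&(v>60),.034,100),('yellow',(h>20)&(h<33)&(s>140)&(v>60),.078,30),('blue',(h>105)&(h<122)&(s>140)&(v>60),.029,200)):
    for ar,ce,mk in blobs(m,a):
        P,C,S,an=rect(c,mk,z); D=pl(bydepth(c,np.argwhere(mk)[:,::-1]))
        if P[:,1].min()<-180 or P[:,1].max()>180: continue
        print(name,ar,ce,'mean',P.mean(0),'rect',C,S,round(an,1),'min/max',P.min(0),P.max(0),'depth med',np.median(D,0))
        if name=='yellow':
            T=D[D[:,2]>66]; T=T[T[:,2]<75]
            if len(T):print('fin top',len(T),T.mean(0),T.min(0),T.max(0))
        if name=='blue':
            for lo in(30,50,70):
                q=np.sort(P[(P[:,0]>lo)&(P[:,0]<lo+6)][:,1])
                if len(q)>3: g=np.argmax(np.diff(q));print('   walls',lo,q[0],q[g],q[g+1],q[-1],'mid',(q[g]+q[g+1])/2)
ys,xs=np.mgrid[0:400,0:640];uv=np.c_[xs.ravel(),ys.ravel()];D=pl(bydepth(c,uv));k=(D[:,2]>20)&(D[:,2]<32)&(D[:,0]<-30)&(D[:,0]>-140)&(abs(D[:,1])<150)
if k.sum()>50: r=cv2.minAreaRect(D[k][:,:2].astype(np.float32));print('row',r)
st=bot.read_state();print('tcp',pl(st['eef_pos']),st['joints'],st['wrist_force'],'w',st['grip_width']*1000,'t',st['time'])
E
python3 meas.py
```

```text
orange 929 [247.2  69.9] mean [-83.7 -25.   26. ] rect [-83.4 -25. ] [35.1 33.2] 0.1 min/max [-101.   -41.6   26. ] [-65.9  -8.3  26. ] depth med [-83.5 -24.7  27.1]
yellow 365 [360.3 214.4] mean [ 80.5 108.4  70. ] rect [ 80.8 108.6] [39.3 15.4] 1.8 min/max [ 61.3 100.6  70. ] [100.2 116.3  70. ] depth med [ 81.7 109.   69.3]
fin top 238 [ 85.4 110.2  69.7] [ 71.1 104.6  66.6] [100.9 116.4  71.9]
blue 2004 [359.  186.3] mean [ 59.3 112.   21. ] rect [ 41.8 110.3] [138.9  74.5] 0.1 min/max [-27.7  73.   21. ] [111.2 147.6  21. ] depth med [ 69.4 108.9  26.9]
   walls 30 80.02745268350215 85.24279896340002 134.32137928067152 142.1581398233784 mid 109.78208912203577
   walls 50 79.0002915550834 84.30894033099598 134.11290162397844 142.1418026144322 mid 109.2109209774872
   walls 70 79.25497880143007 79.32909966291858 80.58215949675925 143.22854531767706 mid 79.95562957983891
row ((-83.59403991699219, -3.2897872924804688), (72.39639282226562, 177.3202667236328), 0.3999823033809662)
tcp [[ 31.1  60.1 294.4]] [-0.3  0.4  0.2  1.6 -0.1  1.1  1.4] [-0.2  0.4  0.9] w 85.2051822667261 t 2.85
```

>>> apply_moves(commands=[[1,[-0.02,0.02,0],[0,0,0]],[1,[-0.0345,0.03,0.02],[0,0,0]],[1,[0,0,0.035],[0,0,0]],[1,[0,0,0.035],[0,0,0]],[1,[0,0,0.035],[0,0,0]],[1,[0,0,0.035],[0,0,0]],[1,[0,0,0.03],[0,0,0]],[1,[0,0,0.025],[0,0,0]],[1,[0,0,0.01],[0,0,0]],[1,[0,0,0],[0,0,0]],[1,[0,0,0],[0,0,0]]])

```text
time: 3.95
eef_pos: [0.632, 0.0934, 0.0784]
orientation: [0.041, 0.999, 0.0, 0.001]
wrist_force: [0.9, 0.2, -0.3]
grip_width: 0.0855
```

```bash
python3 meas.py
```

```text
yellow 2106 [323.5 257.5] mean [ 79.1 110.8  70. ] rect [ 79.2 110.7] [42.  11.3] 0.8 min/max [ 58.3 105.2  70. ] [100.1 116.7  70. ] depth med [ 78.9 110.9  69.5]
fin top 1516 [ 84.9 110.9  69.7] [ 71.3 105.1  66. ] [101.3 116.8  71.8]
blue 11006 [320.9 182.7] mean [ 58.6 110.   21. ] rect [ 43.1 108.7] [141.4  68.7] 1.0 min/max [-27.   73.1  21. ] [113.2 143.6  21. ] depth med [ 67.7 104.2  26.9]
   walls 30 79.31775700299613 87.79026864014527 133.62938253795338 142.21055120791826 mid 110.70982558904933
   walls 50 79.41028937527018 87.66790071684476 133.83801332055893 142.12524290454976 mid 110.75295701870184
   walls 70 78.45849751593923 109.32468846962907 109.91306678070245 143.62835673663005 mid 109.61887762516577
tcp [[ 87.1 109.1  70.8]] [-0.3  0.7  0.1  1.7 -0.1  0.7  1.4] [ 0.2 -1.4  0.9] w 85.15666994899426 t 4.0
```

>>> apply_moves(commands=[[1,[0.0015,0.0015,0.01],[0,0,0]],[1,[0,0,0.007],[0,0,0]],[-1,[0,0,0],[0,0,0]],[-1,[0,0,0],[0,0,0]],[-1,[0,0,0],[0,0,0]],[-1,[0,0,0],[0,0,0]],[-1,[0,0,0],[0,0,0]],[-1,[0,0,0],[0,0,0]],[-1,[0,0,0],[0,0,0]],[-1,[0,0,0],[0,0,0]]], squeeze=40)

```text
time: 5.0
eef_pos: [0.6302, 0.0946, 0.0606]
orientation: [0.041, 0.999, 0.0, 0.0]
wrist_force: [-0.6, 0.6, 4.6]
grip_width: 0.0115
```

```bash
python3 meas.py|tail -1
```

```text
tcp [[ 85.  110.2  52.6]] [-0.3  0.7  0.1  1.7 -0.1  0.7  1.4] [-1.1 -0.1  5. ] w 11.763021846218408 t 5.05
```

>>> apply_moves(commands=[[-1,[0,-0.005,0],[0,0,0]],[-1,[0,-0.01,0],[0,0,0]],[-1,[0,-0.01,0],[0,0,0]],[-1,[0,-0.01,0],[0,0,0]],[-1,[0,-0.01,0],[0,0,0]],[-1,[0,-0.01,0],[0,0,0]],[-1,[0,-0.01,0],[0,0,0]],[-1,[0,-0.01,0],[0,0,0]],[-1,[0,-0.01,0],[0,0,0]],[-1,[0,-0.01,0],[0,0,0]],[-1,[0,-0.01,0],[0,0,0]],[-1,[0,-0.01,0],[0,0,0]],[-1,[0,-0.01,0],[0,0,0]],[-1,[0,-0.01,0],[0,0,0]],[-1,[0,0,0],[0,0,0]],[-1,[0,0,0],[0,0,0]]])

```text
time: 6.65
eef_pos: [0.6193, -0.0416, 0.0605]
orientation: [0.042, 0.999, -0.001, 0.001]
wrist_force: [2.4, -2.8, 5.1]
grip_width: 0.0114
```

Run:
```python
exec(open('meas.py').read()); save(c,'w2.png')
```

```text
yellow 2807 [319.6 280. ] mean [ 78.3 -26.5  70. ] rect [ 78.7 -26.5] [44.4 11.5] 0.5 min/max [ 56.5 -32.2  70. ] [100.8 -20.6  70. ] depth med [ 78.  -26.3  69.5]
fin top 1915 [ 85.2 -26.4  69.7] [ 71.5 -32.3  66. ] [101.6 -20.7  73.4]
blue 10625 [316.2 171. ] mean [ 46.6 -28.   21. ] rect [ 42.9 -28.8] [140.5  68.9] 1.0 min/max [-26.8 -64.4  21. ] [112.6   6.4  21. ] depth med [ 53.5 -33.5  21.6]
   walls 30 -57.9537790280253 -49.17676514923977 -3.803223594009623 4.916228435741599 mid -26.489994371624697
   walls 50 -57.98436502726698 -49.032413069115506 -3.5471639562309285 4.944613944815028 mid -26.28978851267322
   walls 70 -59.19929799797286 -25.243735929456033 -24.708731256427072 6.063402518253819 mid -24.976233592941554
tcp [[ 85.4 -26.   52.6]] [-0.1  0.7  0.1  1.8 -0.1  0.7  1.6] [ 3.4 -2.6  4.6] w 11.49099686501774 t 6.7
```

View pics/w2.png

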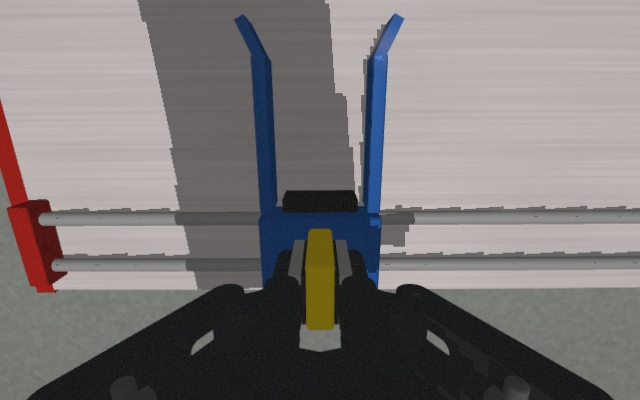

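>>> apply_moves(commands=[[-1,[0,0.0013,0],[0,0,0]],[-1,[0,0,0],[0,0,0]],[1,[0,0,0],[0,0,0]],[1,[0,0,0],[0,0,0]],[1,[0,0,0],[0,0,0]],[1,[0,0,0],[0,0,0]],[1,[0,0,-0.01],[0,0,0]],[1,[0,0,-0.025],[0,0,0]],[1,[0,0,-0.035],[0,0,0]],[1,[0.014,0,-0.035],[0,0,0]],[1,[0.02,0,-0.035],[0,0,0]],[1,[0.02,0,-0.035],[0,0,0]],[1,[0,0,0],[0,0,0]],[1,[0,0,0],[0,0,0]]])

```text
time: 8.1
eef_pos: [0.5653, -0.0341, 0.2367]
orientation: [0.041, 0.999, 0.0, 0.001]
wrist_force: [0.2, 0.5, -0.4]
grip_width: 0.0858
```

Run:
```python
exec(open('meas.py').read()); save(c,'w3.png')
m=(v<45)&(c['range_z']>0)
for ar,ce,mk in blobs(m,60):
    D=pl(bydepth(c,np.argwhere(mk)[:,::-1]));D=D[(D[:,2]>5)&(D[:,2]<30)&(D[:,0]>20)&(D[:,0]<75)]
    if len(D)>40: print('pad?',ar,ce,D.min(0),D.max(0))
```

```text
orange 1368 [318.3  61.1] mean [-83.9 -24.7  26. ] rect [-83.6 -25. ] [36. 33.] 0.7 min/max [-101.7  -41.5   26. ] [-65.8  -8.2  26. ] depth med [-83.9 -24.9  27.1]
yellow 439 [318.9 234.7] mean [ 79.4 -24.2  70. ] rect [ 79.4 -24.6] [41.4 10.8] 0.2 min/max [ 58.7 -30.   70. ] [100.1 -19.2  70. ] depth med [ 78.9 -24.2  69.4]
fin top 308 [ 85.5 -24.3  69.8] [ 71.8 -30.1  66.5] [100.7 -19.2  71.7]
blue 2781 [319.2 201. ] mean [ 60.8 -24.   21. ] rect [ 42.3 -24.6] [ 73.8 139. ] 90.0 min/max [-27.2 -61.5  21. ] [111.8  12.3  21. ] depth med [ 70.1 -23.1  27.1]
   walls 30 -54.78405792603905 -49.21610440176535 0.9055176345475918 6.462433527406327 mid -24.15529338360888
   walls 50 -55.33514368245703 -48.53714499904449 0.2397883668353037 6.930641904677672 mid -24.148678316104593
   walls 70 -55.874940149690694 -23.083312763271962 -21.95813115103187 7.41581061186802 mid -22.520721957151917
row ((-83.80210876464844, -2.8665847778320312), (72.17139434814453, 177.30209350585938), 0.21763348579406738)
tcp [[ 30.8 -23.5 227.5]] [-0.1  0.4  0.1  1.8 -0.1  1.   1.5] [ 0.1 -0.6 -0.5] w 85.5483360110396 t 8.15
pad? 343 [318.9 201.5] [ 58.1 -43.5   6.1] [65.9 -5.1 23.1]
```

The shuttle is now at plate y −24.3 and orange at −25.0, so they line up. The pad's face looks to be near plate x ≈ 57. Next I turn the jaws along plate x and go over the orange driver.

>>> apply_moves(commands=[[1,[0,0,0],[0,0,-8]],[1,[0,0,0],[0,0,-8]],[1,[0,0,0],[0,0,-8]],[1,[0,0,0],[0,0,-8]],[1,[0,0,0],[0,0,-8]],[1,[0,0,0],[0,0,-8]],[1,[0,0,0],[0,0,-8]],[1,[0,0,0],[0,0,-8]],[1,[0,0,0],[0,0,-8]],[1,[0,0,0],[0,0,-8]],[1,[0,0,0],[0,0,-8]],[1,[0,0,0],[0,0,-2]],[1,[0,0.025,0.02],[0,0,0]],[1,[0,0.03,0.03],[0,0,0]],[1,[0,0.03,0.03],[0,0,0]],[1,[0.0015,0.0295,0.03],[0,0,0]],[1,[0,0,0],[0,0,0]],[1,[0,0,0],[0,0,0]]])

```text
time: 9.95
eef_pos: [0.4502, -0.0261, 0.1241]
orientation: [-0.677, 0.736, 0.001, -0.001]
wrist_force: [0.9, -0.0, 0.4]
grip_width: 0.0855
```

Run:
```python
exec(open('meas.py').read()); save(c,'w4.png')
print(np.degrees(Ro.from_quat(st['orientation']).as_matrix()[:2,1]@np.array([0,1])),(A@Ro.from_quat(st['orientation']).as_matrix()[:2,:2])*1000)
```

```text
orange 2145 [317.1 210.4] mean [-83.1 -24.8  26. ] rect [-83.  -24.5] [33.1 35.7] 89.9 min/max [-100.8  -41.    26. ] [-65.1  -7.9  26. ] depth med [-83.  -25.5  27.1]
yellow 2415 [ 53.6 225. ] mean [ 72.3 -30.8  70. ] rect [ 71.9 -30.1] [61.4 19.2] 20.0 min/max [ 43.1 -42.6  70. ] [101.3 -19.3  70. ] depth med [ 80.2 -27.7  62.2]
fin top 1009 [ 85.  -25.2  69.5] [ 70.  -30.6  66. ] [102.9 -18.7  71.9]
blue 7920 [128.  205.7] mean [ 57.4 -26.4  21. ] rect [ 42.9 -25.9] [147.1  77. ] 0.1 min/max [-30.7 -64.6  21. ] [116.5  12.4  21. ] depth med [ 67.3 -34.1  23.3]
   walls 30 -59.07147966679354 -50.333185534581844 -6.103556917779772 6.381126527751284 mid -28.218371226180807
   walls 50 -59.119500694204355 -49.642366396772736 -6.127012548603953 6.361091466091885 mid -27.884689472688343
   walls 70 -57.732871998867 8.886891858135714 9.73629144796952 9.73709609100475 mid 9.311591653052616
row ((-83.21688842773438, -2.5366134643554688), (72.4236831665039, 177.2057647705078), 0.5858217477798462)
tcp [[-83.  -24.8 116.9]] [ 0.2  0.4 -0.4  2.1  0.3  0.6  2.7] [0.4 0.2 1.2] w 85.61032589555298 t 10.0
4.746519469258915 [[   -0.4 -1000. ]
 [-1000.      0.4]]
```

View pics/w4.png

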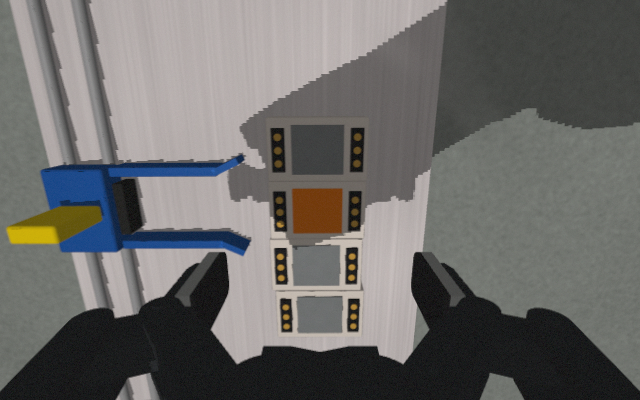

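The picture shows the jaws along plate x around the row: orange at (317,210), the shuttle's mouth at (240,205) opposite it. Joint 7 is at 2.7, close to its limit, so I turn the hand by 180° (the same grasp).

>>> apply_moves(commands=[[1,[0,0,0],[0,0,8]],[1,[0,0,0],[0,0,8]],[1,[0,0,0],[0,0,8]],[1,[0,0,0],[0,0,8]],[1,[0,0,0],[0,0,8]],[1,[0,0,0],[0,0,8]],[1,[0,0,0],[0,0,8]],[1,[0,0,0],[0,0,8]],[1,[0,0,0],[0,0,8]],[1,[0,0,0],[0,0,8]],[1,[0,0,0],[0,0,8]],[1,[0,0,0],[0,0,8]],[1,[0,0,0],[0,0,8]],[1,[0,0,0],[0,0,8]],[1,[0,0,0],[0,0,8]],[1,[0,0,0],[0,0,8]],[1,[0,0,0],[0,0,8]],[1,[0,0,0],[0,0,8]],[1,[0,0,0],[0,0,8]],[1,[0,0,0],[0,0,8]]])

```text
time: 12.0
eef_pos: [0.4529, -0.0259, 0.1258]
orientation: [0.609, 0.793, 0.001, 0.001]
wrist_force: [-0.4, -0.1, 0.1]
grip_width: 0.0854
```

>>> apply_moves(commands=[[1,[0,0,0],[0,0,8]],[1,[0,0,0],[0,0,8]],[1,[0,0,0],[0,0,4]],[1,[0,0,0],[0,0,0]],[1,[0,0,0],[0,0,0]]])

```text
time: 12.5
eef_pos: [0.452, -0.026, 0.1255]
orientation: [0.735, 0.678, 0.0, 0.0]
wrist_force: [-0.3, -0.1, 0.0]
grip_width: 0.0855
```

Run:
```python
exec(open('meas.py').read())
print((A@Ro.from_quat(st['orientation']).as_matrix()[:2])*1000,st['joints']*100)
```

```text
orange 2145 [318.9 209.4] mean [-83.4 -24.6  26. ] rect [-83.5 -24.9] [35.8 33.2] 0.1 min/max [-101.4  -41.6   26. ] [-65.6  -8.3  26. ] depth med [-83.3 -24.   27.1]
yellow 2358 [579.4 222.2] mean [ 71.9 -17.7  70. ] rect [ 71.4 -18.5] [19.4 60.8] 70.5 min/max [ 42.9 -29.2  70. ] [100.6  -6.3  70. ] depth med [ 79.8 -20.8  62. ]
fin top 973 [ 85.1 -23.4  69.5] [ 70.9 -29.8  66. ] [102.  -17.9  72. ]
blue 904 [438.7 166.8] mean [ 2.9  6.4 21. ] rect [2.1 6.1] [11.6 67.7] 83.6 min/max [-31.2   1.8  21. ] [35.7 15.5 21. ] depth med [ 4.   6.2 20.7]
   walls 30 1.8794554671251815 6.294154662404566 7.016824650464353 7.019140856132933 mid 6.65548965643446
blue 5730 [516.  215.7] mean [ 65.3 -31.4  21. ] rect [ 42.5 -26.4] [148.  67.] 1.8 min/max [-30.8 -62.   21. ] [115.7   8.7  21. ] depth med [ 72.6 -41.5  27.3]
   walls 30 -55.08225020538128 -55.077205061849284 -54.2354413654972 -42.5464817901203 mid -54.65632321367325
   walls 50 -55.065233501018 -55.06197818289535 -54.217786481740625 -42.522132496457786 mid -54.63988233231799
   walls 70 -57.607561355649544 -57.60651051214339 -56.75449629403277 5.706078861266021 mid -57.18050340308808
row ((-83.45626831054688, -2.7445526123046875), (72.51428985595703, 177.05873107910156), 0.552525520324707)
tcp [[-82.9 -24.8 117.5]] [-0.4  0.5  0.5  2.2 -0.4  0.6  0.4] [-0.1 -0.9  0.5] w 85.67959539781822 t 12.55
[[  -2.3 1000.     0.9]
 [1000.     2.3    0.1]] [-41.9  48.4  53.7 217.  -44.1  59.2  35.8]
```

>>> apply_moves(commands=[[1,[0,0,0.015],[0,0,0]],[1,[0,0,0.025],[0,0,0]],[1,[0,0,0.025],[0,0,0]],[1,[0,0,0.02],[0,0,0]],[1,[0,0,0.0085],[0,0,0]],[1,[0,0,0.004],[0,0,0]],[1,[0,0,0],[0,0,0]],[0.77,[0,0,0],[0,0,0]],[0.77,[0,0,0],[0,0,0]],[0.77,[0,0,0],[0,0,0]]], squeeze=20)

```text
time: 13.55
eef_pos: [0.4513, -0.0261, 0.0283]
orientation: [0.736, 0.677, 0.0, 0.0]
wrist_force: [-0.4, 1.3, -0.4]
grip_width: 0.0759
```

Run:
```python
exec(open('meas.py').read());save(c,'w5.png')
print((A@Ro.from_quat(st['orientation']).as_matrix()[:2])*1000,st['joints']*100)
```

```text
orange 5808 [320.4 279.1] mean [-83.3 -24.5  26. ] rect [-83.3 -25.1] [33.9 36.1] 90.0 min/max [-101.3  -42.1   26. ] [-65.3  -8.2  26. ] depth med [-83.5 -23.5  27.1]
blue 3755 [551.9 207. ] mean [14.8  6.9 21. ] rect [9.7 7.6] [15.  89.5] 86.0 min/max [-34.6   0.1  21. ] [54.  18.2 21. ] depth med [18.1  6.5 20.6]
   walls 30 1.476147293158446 1.4840492267734697 1.9313485572925042 12.596442794882046 mid 1.707698892032987
   walls 50 0.0750105092784693 0.07578957743992618 0.5339744416295075 11.285482926325589 mid 0.30488200953471684
blue 3131 [578.  312.3] mean [ 38.4 -45.4  21. ] rect [ 30.2 -45.5] [18.9 82.9] 86.8 min/max [-10.9 -57.2  21. ] [ 71.  -36.9  21. ] depth med [ 46.2 -49.5  15.8]
   walls 30 -55.21545518877004 -55.20481820771623 -54.64174865406302 -36.93342481990875 mid -54.923283430889626
   walls 50 -55.37427997669118 -40.27648934086602 -39.7410700074781 -39.734862242594076 mid -40.00877967417206
   walls 70 -57.24411274247986 -57.24411274247986 -56.66367501610854 -54.3550703695306 mid -56.9538938792942
row ((-83.73223114013672, 7.940895080566406), (149.53720092773438, 102.95038604736328), 89.89401245117188)
tcp [[-83.4 -24.9  20.2]] [-0.3  0.6  0.3  2.2 -0.6  0.3  0.5] [-0.4  0.9  0.3] w 75.97921694028946 t 13.6
[[   0.1 1000.     0.8]
 [1000.    -0.1    0.1]] [-25.8  64.4  31.6 224.7 -61.2  33.1  50.2]
```

View pics/w5.png

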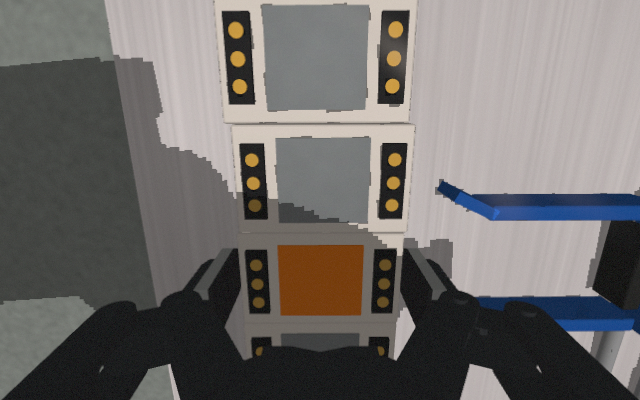

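The fingers cage the orange driver at (320,280) with about 3 mm of slack at each end. I push it out slowly.

>>> apply_moves(commands=[[0.77,[0,0.001,0],[0,0,0]],[0.77,[0,0.002,0],[0,0,0]],[0.77,[0,0.003,0],[0,0,0]],[0.77,[0,0.004,0],[0,0,0]],[0.77,[0,0.004,0],[0,0,0]],[0.77,[0,0.004,0],[0,0,0]],[0.77,[0,0.004,0],[0,0,0]],[0.77,[0,0.004,0],[0,0,0]],[0.77,[0,0.004,0],[0,0,0]],[0.77,[0,0.002,0],[0,0,0]],[0.77,[0,0,0],[0,0,0]]])

```text
time: 14.7
eef_pos: [0.4834, -0.0289, 0.0278]
orientation: [0.736, 0.677, 0.0, 0.0]
wrist_force: [-0.2, -0.6, -0.1]
grip_width: 0.0753
```

Run:
```python
exec(open('meas.py').read());save(c,'w6.png')
```

```text
orange 5830 [313.6 280.1] mean [-54.  -24.9  26. ] rect [-54.  -25.5] [33.8 36. ] 90.0 min/max [-72.  -42.4  26. ] [-36.   -8.6  26. ] depth med [-53.8 -23.8  27.1]
yellow 959 [626.4 287.9] mean [34. -1. 70.] rect [33.8 -2.6] [ 8.2 15.4] 16.6 min/max [28.9 -8.8 70. ] [39.9  4.3 70. ] depth med [ 72.4 -22.8  35.4]
blue 12820 [556.2 249.7] mean [ 53.7 -14.   21. ] rect [ 36.7 -22. ] [ 71.9 138.2] 86.5 min/max [-30.2 -60.9  21. ] [103.6  18.1  21. ] depth med [66.9 -2.1 22.1]
   walls 30 -43.633526577906345 -37.1657772551992 1.5017103499884843 12.5352052937694 mid -17.83203345260536
   walls 50 -45.39075398638714 -36.72434044512824 0.5648314198435096 11.231103214637017 mid -18.079754512642367
   walls 70 -60.249204653960795 -60.23281111538966 -59.66558219366794 11.221136800888063 mid -59.9491966545288
blue 983 [393.  323.1] mean [-16.8 -50.8  21. ] rect [-19.2 -49.6] [21.2 20. ] 24.8 min/max [-28.5 -62.1  21. ] [ -6.6 -37.   21. ] depth med [-14.2 -53.2  19. ]
row ((-74.42057800292969, 10.266891479492188), (86.61820220947266, 150.02688598632812), 4.1909284591674805)
tcp [[-51.4 -25.1  19.8]] [-0.3  0.7  0.4  2.2 -0.6  0.4  0.5] [ 0.3 -0.9 -0.3] w 75.61448554199065 t 14.75
```

View pics/w6.png

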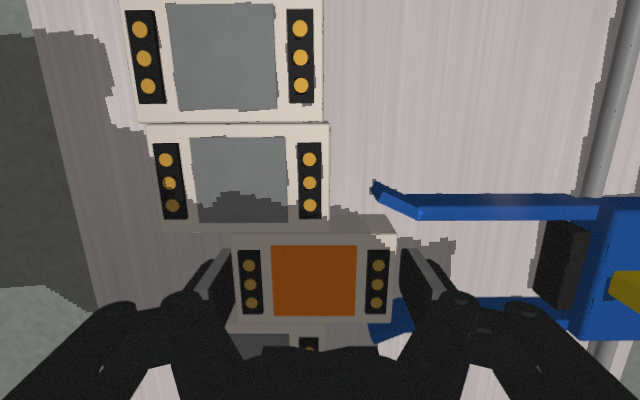

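The orange driver slides out straight to x = −54. The two grey drivers in view, at (235,60) and (240,180), are still lined up. I continue.

>>> apply_moves(commands=[[0.77,[0,0.002,0],[0,0,0]],[0.77,[0,0.004,0],[0,0,0]],[0.77,[0,0.004,0],[0,0,0]],[0.77,[0,0.004,0],[0,0,0]],[0.77,[0,0.004,0],[0,0,0]],[0.77,[0,0.004,0],[0,0,0]],[0.77,[0,0.004,0],[0,0,0]],[0.77,[0,0.004,0],[0,0,0]],[0.77,[0,0.004,0],[0,0,0]],[0.77,[0,0.004,0],[0,0,0]],[0.77,[0,0.004,0],[0,0,0]],[0.77,[0,0.002,0],[0,0,0]],[0.77,[0,0,0],[0,0,0]]])

```text
time: 16.05
eef_pos: [0.5272, -0.0326, 0.0278]
orientation: [0.736, 0.677, 0.0, 0.0]
wrist_force: [0.1, -0.6, -0.3]
grip_width: 0.0755
```

```bash
python3 meas.py | grep -E "orange|tcp"
```

```text
orange 5873 [313.7 279.8] mean [-10.  -24.8  26. ] rect [-10.  -25.3] [34.3 36. ] 90.0 min/max [-28.1 -42.5  26. ] [ 8.  -8.2 26. ] depth med [ -9.8 -23.8  27.1]
tcp [[ -7.3 -25.1  19.8]] [-0.3  0.7  0.4  2.1 -0.6  0.5  0.5] [ 0.1 -0.4 -0. ] w 75.61713754393551 t 16.1
```

>>> apply_moves(commands=[[0.77,[0,-0.0025,0],[0,0,0]],[0.77,[0,0,-0.01],[0,0,0]],[0.77,[0,0,-0.02],[0,0,0]],[0.77,[0,0,-0.02],[0,0,0]],[-1,[0,-0.016,0],[0,0,0]],[-1,[0,-0.02,0],[0,0,0]],[-1,[0,-0.02,0],[0,0,0]],[-1,[0,0,0],[0,0,0]],[-1,[0,0,0],[0,0,0]],[-1,[0,0,0],[0,0,0]],[-1,[0,0,0],[0,0,0]],[-1,[0,0,0],[0,0,0]]])

```text
time: 17.3
eef_pos: [0.4688, -0.0278, 0.0778]
orientation: [0.736, 0.677, 0.0, 0.0]
wrist_force: [0.0, -0.3, -0.6]
grip_width: 0.0003
```

Run:
```python
exec(open('meas.py').read());save(c,'w7.png')
```

```text
orange 3328 [415.6 234.3] mean [ -9.8 -24.6  26. ] rect [ -9.8 -25. ] [33.6 36.2] 89.9 min/max [-27.9 -41.8  26. ] [ 8.3 -8.3 26. ] depth med [-10.2 -23.9  27.1]
yellow 3001 [604.8 250. ] mean [ 60.6 -13.7  70. ] rect [ 61.6 -12.4] [19.1 48.7] 60.8 min/max [ 38.4 -29.2  70. ] [80.4 -3.  70. ] depth med [ 73.5 -19.9  53.1]
fin top 571 [ 74.8 -23.4  68.9] [ 70.8 -29.9  66. ] [ 81.2 -17.5  71.1]
blue 10772 [532.7 224.3] mean [ 61.8 -21.1  21. ] rect [ 43.6 -21.3] [147.3  77.6] 1.0 min/max [-30.7 -61.3  21. ] [116.8  16.2  21. ] depth med [ 68.2 -12.5  26.4]
   walls 30 -54.9889924475668 -40.39981324530832 1.628946466248013 6.37307900543097 mid -19.385433389530156
   walls 50 -55.05081731925843 -40.44480215051928 1.6244829153131224 7.550394393521246 mid -19.410159617603078
   walls 70 -58.693643404420484 -58.683472715378 -57.97555928191201 6.377258771891491 mid -58.32951599864501
row ((-74.83546447753906, -2.49627685546875), (89.57960510253906, 177.08177185058594), 1.0943818092346191)
tcp [[-65.9 -25.1  69.7]] [-0.3  0.6  0.5  2.2 -0.5  0.5  0.4] [ 0.5 -0.2 -0.2] w 0.09050663371747926 t 17.35
```

View pics/w7.png

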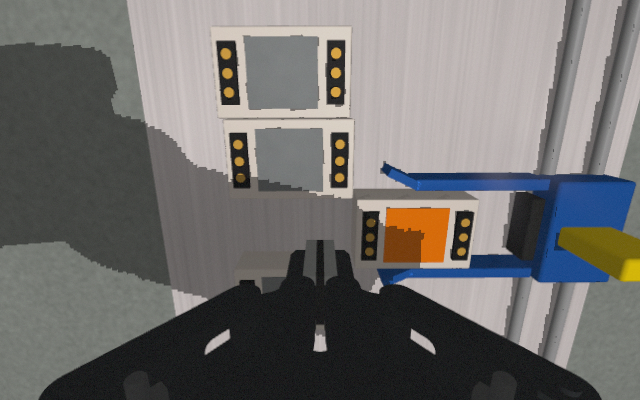

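The fingers are shut over the empty slot at (320,260). The driver, at (415,235), straddles the mouth, and the grey drivers are unmoved. I go down and push from behind.

>>> apply_moves(commands=[[-1,[0,0,0.01],[0,0,0]],[-1,[0,0,0.015],[0,0,0]],[-1,[0,0,0.015],[0,0,0]],[-1,[0,0,0.008],[0,0,0]],[-1,[0,0,0],[0,0,0]],[-1,[0,0.002,0],[0,0,0]],[-1,[0,0.002,0],[0,0,0]],[-1,[0,0.002,0],[0,0,0]],[-1,[0,0.003,0],[0,0,0]],[-1,[0,0.003,0],[0,0,0]],[-1,[0,0.003,0],[0,0,0]],[-1,[0,0.003,0],[0,0,0]],[-1,[0,0.003,0],[0,0,0]],[-1,[0,0.003,0],[0,0,0]],[-1,[0,0.001,0],[0,0,0]],[-1,[0,0,0],[0,0,0]]])

```text
time: 18.95
eef_pos: [0.4936, -0.0298, 0.0298]
orientation: [0.736, 0.677, 0.0, 0.0]
wrist_force: [0.6, -0.2, -0.0]
grip_width: -0.0001
```

```bash
python3 meas.py | grep -E "orange|tcp|row"
```

```text
orange 4549 [436.3 271.6] mean [  9.9 -21.9  26. ] rect [  8.  -25.6] [34.8 36.3] 90.0 min/max [-10.1 -43.   26. ] [26.2 -8.2 26. ] depth med [ 10.3 -20.6  27.1]
row ((-75.1973876953125, 9.797119140625), (89.09487915039062, 148.12579345703125), 1.2836724519729614)
tcp [[-40.9 -25.1  21.8]] [-0.3  0.7  0.4  2.1 -0.6  0.4  0.5] [-0.9  0.5 -0. ] w 0.0642681823253059 t 19.0
```

>>> apply_moves(commands=[[-1,[0,0.002,0],[0,0,0]],[-1,[0,0.002,0],[0,0,0]],[-1,[0,0.002,0],[0,0,0]],[-1,[0,0.002,0],[0,0,0]],[-1,[0,0.001,0],[0,0,0]],[-1,[0,0,0],[0,0,0]]])

```text
time: 19.6
eef_pos: [0.5025, -0.0305, 0.0298]
orientation: [0.736, 0.677, 0.0, 0.0]
wrist_force: [-1.4, -0.2, -0.0]
grip_width: 0.0002
```

>>> apply_moves(commands=[[-1,[0,0.001,0],[0,0,0]],[-1,[0,0,0],[0,0,0]]])

```text
time: 19.8
eef_pos: [0.5033, -0.0306, 0.0298]
orientation: [0.736, 0.677, -0.0, -0.0]
wrist_force: [-0.6, 0.1, -0.7]
grip_width: 0.0
```

>>> apply_moves(commands=[[-1,[0,0.001,0],[0,0,0]],[-1,[0,0,0],[0,0,0]]])

```text
time: 20.0
eef_pos: [0.5043, -0.0307, 0.0298]
orientation: [0.736, 0.677, -0.0, 0.0]
wrist_force: [-1.2, 1.4, 0.9]
grip_width: 0.0001
```

Still only sliding friction, so I keep creeping.

>>> apply_moves(commands=[[-1,[0,0.001,0],[0,0,0]],[-1,[0,0,0],[0,0,0]]])

```text
time: 20.2
eef_pos: [0.5054, -0.0307, 0.0298]
orientation: [0.736, 0.677, 0.0, 0.0]
wrist_force: [0.1, 0.6, 0.1]
grip_width: -0.0003
```

>>> apply_moves(commands=[[-1,[0,0.001,0],[0,0,0]],[-1,[0,0,0],[0,0,0]]])

```text
time: 20.4
eef_pos: [0.5064, -0.0308, 0.0298]
orientation: [0.736, 0.677, 0.0, 0.0]
wrist_force: [0.3, -0.4, -0.3]
grip_width: 0.0003
```

Run:
```python
from w import *
print(np.mean([(viewer.read_camera('wrist'),bot.read_state()['wrist_force'])[1] for _ in range(4)],0))
c=cam('wrist');h,s,v=hsv(c);z=[b for b in blobs((h>7)&(h<18)&(s>150)&(v>60),1000)]
for ar,ce,mk in z: print(rect(c,mk,.034)[1:])
```

```text
[-0.2 -0.  -0.4]
(array([ 20.7, -25.6]), array([36.3, 34.8]), 0.2695152461528778)
```

>>> apply_moves(commands=[[-1,[0,0.001,0],[0,0,0]],[-1,[0,0,0],[0,0,0]]])

```text
time: 20.85
eef_pos: [0.5072, -0.0309, 0.0298]
orientation: [0.736, 0.677, -0.0, -0.0]
wrist_force: [-0.6, -0.9, -0.1]
grip_width: 0.0002
```

>>> apply_moves(commands=[[-1,[0,0.001,0],[0,0,0]],[-1,[0,0,0],[0,0,0]]])

```text
time: 21.05
eef_pos: [0.5083, -0.031, 0.0298]
orientation: [0.736, 0.677, 0.0, 0.0]
wrist_force: [-1.0, 1.2, 0.8]
grip_width: -0.0
```

>>> apply_moves(commands=[[-1,[0,0.001,0],[0,0,0]],[-1,[0,0,0],[0,0,0]]])

```text
time: 21.25
eef_pos: [0.5094, -0.0311, 0.0298]
orientation: [0.736, 0.677, 0.0, 0.0]
wrist_force: [-0.6, 0.2, 0.4]
grip_width: -0.0002
```

>>> apply_moves(commands=[[-1,[0,0.001,0],[0,0,0]],[-1,[0,0,0],[0,0,0]]])

```text
time: 21.45
eef_pos: [0.5101, -0.0312, 0.0298]
orientation: [0.736, 0.677, -0.0, -0.0]
wrist_force: [-1.7, 0.3, 1.0]
grip_width: -0.0004
```

>>> apply_moves(commands=[[-1,[0,0.001,0],[0,0,0]],[-1,[0,0,0],[0,0,0]]])

```text
time: 21.65
eef_pos: [0.5104, -0.0312, 0.0297]
orientation: [0.736, 0.677, -0.0, -0.001]
wrist_force: [-5.0, -0.1, 3.1]
grip_width: -0.0001
```

Run:
```python
from w import *
print(np.mean([(viewer.read_camera('wrist'),bot.read_state()['wrist_force'])[1] for _ in range(4)],0))
c=cam('wrist');save(c,'w8.png');h,s,v=hsv(c);z=[b for b in blobs((h>7)&(h<18)&(s>150)&(v>60),1000)]
for ar,ce,mk in z: print(rect(c,mk,.034)[1:])
```

```text
[-5.4 -0.1  3.5]
(array([ 24.6, -25.5]), array([36.3, 34.7]), 0.126410573720932)
```

View pics/w8.png

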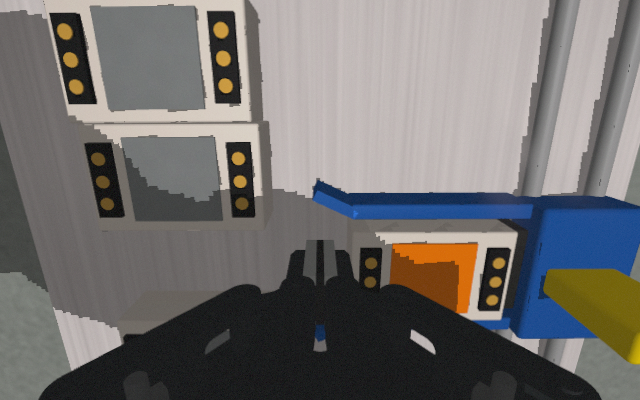

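The pad is met: the force is 5.4 N, with the driver at (435,275) inside the channel. Before pressing to about 10 N I check the tilt from the label's depth.

```bash
cat > tilt.py <<'E'
from w import *
c=cam('wrist');h,s,v=hsv(c)
for ar,ce,mk in blobs((h>7)&(h<18)&(s>150)&(v>60),1000):
    mk=cv2.erode(mk.astype(np.uint8),np.ones((5,5)));D=pl(bydepth(c,np.argwhere(mk)[:,::-1]));D=D[D[:,2]>15]
    B=np.c_[D[:,:2]-D[:,:2].mean(0),np.ones(len(D))];k=np.linalg.lstsq(B,D[:,2],rcond=None)[0];print('slope x,y mrad, height',k[:2]*1000,k[2])
    print(rect(c,mk,.034)[1:])
st=bot.read_state();print(pl(st['eef_pos']),st['wrist_force'],st['ft_torque'],st['time'])
E
python3 tilt.py
```

```text
slope x,y mrad, height [-100.6  354.1] 27.52822868582575
(array([ 24.5, -25.4]), array([31.7, 34.4]), 89.96512603759766)
[[-24.  -25.1  21.7]] [-5.3 -0.1  3.3] [0.  1.1 0. ] 21.95
```

```bash
cat >> tilt.py <<'E'
    for a in range(int(D[:,0].min())+1,int(D[:,0].max())-2,6):
        q=D[(D[:,0]>=a)&(D[:,0]<a+6)&(abs(D[:,2]-27)<6)];print(a,len(q),round(np.median(q[:,2]),2),end='; ')
E
sed -i 's/^st=/st=/' tilt.py
python3 - <<'E'
s=open('tilt.py').read().split('\n')
i=[k for k,l in enumerate(s) if l.startswith('st=')][0]; s.append(s.pop(i)); open('tilt.py','w').write('\n'.join(s))
E
python3 tilt.py
```

```text
slope x,y mrad, height [-95.2 335.8] 27.501138768933284
(array([ 24.5, -25.4]), array([31.7, 34.4]), 89.95797729492188)
-22 0 nan; -16 0 nan; -10 0 nan; -4 0 nan; 2 82 27.27; 8 512 27.05; 14 584 27.12; 20 677 27.07; 26 749 27.09; 32 851 27.04; 38 465 26.99; [[-24.  -25.1  21.7]] [-4.6  0.4  4.7] [0.1 1.  0.1] 22.0
  return _methods._mean(a, axis=axis, dtype=dtype,
  ret = ret.dtype.type(ret / rcount)
```

The driver is flat: the label's height is even to 0.1–0.2 mm. I press a little more and hold.

>>> apply_moves(commands=[[-1,[0,0.0005,0],[0,0,0]],[-1,[0,0.0005,0],[0,0,0]],[-1,[0,0,0],[0,0,0]]])

```text
time: 22.3
eef_pos: [0.5107, -0.0313, 0.0297]
orientation: [0.736, 0.677, -0.001, -0.001]
wrist_force: [-7.9, 0.2, 6.0]
grip_width: 0.0004
```

```bash
python3 tilt.py 2>/dev/null; echo
```

```text
slope x,y mrad, height [-110.6  389.7] 27.608573245598514
(array([ 24.8, -25.3]), array([31.7, 34.4]), 89.98918151855469)
-22 0 nan; -16 0 nan; -10 0 nan; -4 0 nan; 2 56 27.21; 8 515 27.15; 14 575 27.08; 20 668 27.09; 26 763 27.06; 32 844 27.1; 38 499 27.04; [[-23.7 -25.1  21.7]] [-7.5 -0.9  6.1] [0.  1.4 0.1] 22.35
```

>>> apply_moves(commands=[[-1,[0,0.0005,0],[0,0,0]],[-1,[0,0.0003,0],[0,0,0]],[-1,[0,0,0],[0,0,0]],[-1,[0,0,0],[0,0,0]],[-1,[0,0,0],[0,0,0]],[-1,[0,0,0],[0,0,0]],[-1,[0,0,0],[0,0,0]],[-1,[0,0,0],[0,0,0]],[-1,[0,0,0],[0,0,0]],[-1,[0,0,0],[0,0,0]],[-1,[0,0,0],[0,0,0]],[-1,[0,0,0],[0,0,0]],[-1,[0,0,0],[0,0,0]],[-1,[0,0,0],[0,0,0]]])

```text
time: 23.75
eef_pos: [0.5109, -0.0313, 0.0296]
orientation: [0.736, 0.677, -0.001, -0.002]
wrist_force: [-9.5, 0.4, 7.5]
grip_width: -0.0001
```

About 9.5 N was held for over a second. Now I back off gently and rise.

>>> apply_moves(commands=[[-1,[0,-0.001,0],[0,0,0]],[-1,[0,-0.001,0],[0,0,0]],[-1,[0,-0.001,0],[0,0,0]],[-1,[0,-0.002,0],[0,0,0]],[-1,[0,-0.005,0],[0,0,0]],[-1,[0,-0.005,0],[0,0,0]],[-1,[0,0,-0.02],[0,0,0]],[-1,[0,0,-0.03],[0,0,0]],[-1,[0,0,-0.035],[0,0,0]],[-1,[0,0,-0.035],[0,0,0]],[-1,[0,0,-0.035],[0,0,0]],[-1,[0,0,0],[0,0,0]],[-1,[0,0,0],[0,0,0]]])

```text
time: 25.05
eef_pos: [0.4982, -0.0298, 0.1853]
orientation: [0.736, 0.677, 0.001, 0.0]
wrist_force: [-0.3, 0.3, -0.8]
grip_width: -0.0001
```

```bash
python3 tilt.py 2>/dev/null;echo
python3 - <<'E'
exec(open('meas.py').read());save(c,'w9.png')
E
```

```text
slope x,y mrad, height [-507.4  675.8] 28.05115438222874
(array([ 23.7, -25.2]), array([29.4, 31.9]), 89.9937744140625)
-35 0 nan; -29 0 nan; -23 0 nan; -17 0 nan; -11 0 nan; -5 0 nan; 1 0 nan; 7 189 27.12; 13 206 26.96; 19 210 27.02; 25 210 27.02; 31 211 27.1; [[-36.8 -24.7 176.5]] [-0.7 -0.6 -1.1] [-0.1 -0.  -0. ] 25.1

orange 1407 [386.5 189.4] mean [ 23.8 -24.7  26. ] rect [ 23.8 -25. ] [35.8 33.1] 0.0 min/max [  5.9 -41.6  26. ] [41.7 -8.5 26. ] depth med [ 23.5 -24.2  27.1]
yellow 1128 [468.9 197. ] mean [ 78.5 -19.3  70. ] rect [ 78.4 -19. ] [20.1 44.7] 90.0 min/max [ 56. -29.  70.] [100.7  -8.9  70. ] depth med [ 81.9 -20.9  67. ]
fin top 574 [ 85.6 -23.4  69.6] [ 71.2 -29.5  66. ] [101.4 -17.8  71.6]
blue 4172 [424.5 182.8] mean [ 59.8 -20.2  21. ] rect [ 43.  -22.5] [139.6  76.4] 0.6 min/max [-27.1 -61.4  21. ] [113.  15.  21.] depth med [ 69.2 -10.9  26.9]
   walls 30 -55.23655116474046 -49.16855112567065 1.54797562440847 9.68364516370117 mid -23.81028775063109
   walls 50 -54.224571592117684 -49.170856709057 1.5573812922744383 9.696066182162554 mid -23.80673770839128
   walls 70 -57.28588402336884 -57.28456473830415 -56.265138052696614 8.8145431051198 mid -56.77485139550038
row ((-83.76820373535156, -2.749053955078125), (72.57648468017578, 177.19027709960938), 0.6428932547569275)
tcp [[-37.1 -24.7 176. ]] [-0.5  0.5  0.6  2.  -0.4  0.8  0.3] [-0.5 -0.4  0.2] w -0.1416003497889553 t 25.15
```

View pics/w9.png

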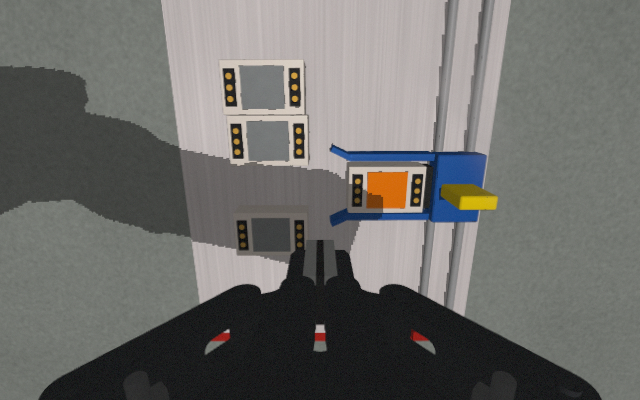

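The orange driver sits square in the channel at (386,189). The row's outline is as at the start and the robot is clear. I hand in.

```bash
python3 -c "
from bench import bot
print(bot.sign_off())"
```

```text
the job is handed in; nothing more can be done
None
```

The orange driver is resting in the shuttle against the rubber pad, and I have handed the job in at about 25 s of the 64 s allowed. The sign-off reports no verdict.

**What I did**
- **Shuttle:** I gripped it by the fin, slid it 135 mm along its rails opposite the orange driver, and let go.
- **Pushing out:** I pushed the driver straight out of the row with the fingers held loosely round its ends. Then I pushed it from behind with shut fingers, feeling for the pad.
- **Pressing:** The pad was met at about 5 N. I raised this to 9.5 N at the wrist, held it for just over a second, then backed off and rose clear.

**Last checks**
- **Driver:** It lies flat, about 43 mm in from the mouth, about 1 mm off the centre line and square to it.
- **Grey drivers:** The row's outline is within about 0.5 mm of where it started.
- **Robot:** It touches nothing.

**What disagreed or is less certain**
- **Upward force:** While pressing, the wrist also showed an upward force of up to 7.5 N. The label stayed level during the checks at about 5 and 8 N, so I take this as friction at the fingers.
- **Tilt fit:** My plain plane fit for tilt was thrown off by stray depth readings. I relied on the label's heights taken strip by strip, which were even to about 0.2 mm.
- **Pad position:** The pad was met 2 to 3 mm farther in than the picture suggested.
- **Bystanders:** I did not measure the jar, screwdriver and parts bin again at the end, but the arm never went near them.

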